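Take the sliding divider out of the condiment rack

ROBOT

A 6-joint arm with a two-finger parallel gripper is mounted at the origin on a cart in front of the work surface, level with it; the furniture and walls round the work are solid. World frame = base frame: x ahead of the robot, y to its left, z up, the work surface at z = 0. Lengths are in m, angles in rad, forces in N, time in s.
With the tool pointing down it reaches from about 0.425 to 0.95 m from the base axis. Payload 3.5 kg.
Tool frame: the origin (TCP) lies on the centre line of the jaws, within the pads' length; the fingertips stand 8 mm ahead of it and the grasp point (between the pads) lies 11 mm behind it; z points along the fingers, y is the line along which they close (so a half turn about z gives the same grasp; the last joint's range is limited). The gripper opens to 85 mm and grips with 20 to 120 N. Pads are 22 mm wide; open, the fingers measure 114 mm over their backs; the gripper's body (76 mm by 85 mm) begins 54 mm behind the grasp point. The pads swing forward as they close: fully open they stand 13 mm farther back than shut.
Start: joints at [0.955, 0.286, 1.577, -0, 1.279, -0.15], TCP at [0.303, 0.603, 0.213] pointing down, gripper open.
Joint ranges: [-2.77, 2.77], [-0.9, 2.22], [0.21, 2.48], [-1.53, 4.67], [0.24, 2.81], [-2.84, 2.84]. Speed limits (rad/s): [2.79, 2.79, 3.14, 3.14, 3.14, 3.14].

INTERFACE

Orientations are given as a unit quaternion [x, y, z, w].
In Python, from plant import ctrl gives the robot as it stands. The module is installed in compiled form; this text tells all that it offers.
- The arm moves only by the tool send_rows, never from a script. Its argument "steps" is a list of rows, each a list of 5 numbers: the shift along the tool's x, y, z in m, then the turn about the tool's z in degrees, then the opening, from -1 (shut) to 1 (fully open). A call has 1 to 12 rows; each row is the pose to reach, as a shift and turn from the pose commanded when the call began, along the tool's axes at that moment; what a row does not reach only later rows make up. A row lasts 1/10 s, in which the tool goes at most 50 mm and 8.59 degrees, less where a joint would pass 70% of its speed; a pose out of reach is approached as far as the arm can. A call with a gripper value outside its range is refused whole. The fingers move at their own pace and stop on an object; "squeeze" is the grip in N (left out, the last holds). Time passes only in rows, so rows that repeat a pose let the fingers close. It gives the time, the measured TCP pose, the force, the opening and the grip force at its end, in the units of the state.
- ctrl.get_state(): the state, without advancing time (a new reading comes with each control period).
- ctrl.read_camera(name): name is "scene" or "top" or "wrist"; returns the picture (480x640x3 uint8, red, green, blue); there is no depth.
- ctrl.calibration(name): a dict with "intrinsics" (3x3 intrinsics, pixels), "extrinsics" (4x4, takes a point from world to camera coordinates); the wrist camera has in their place "tool_from_camera" (4x4, takes a point from camera to tool coordinates, whose origin is the TCP and whose axes are the flange's). Camera axes: x right, y up, looking along -z (the intrinsics and any distortion apply to the point x, -y, -z); pixel columns grow to the right and rows downward; lengths in m; the calibration is good to about 2 mm. The wrist camera is an equidistant fisheye: a pixel r from the principal point sees the ray r / f radians off the axis. A picture is of the moment at which its call begins: read the wrist's pose just before it. calibration takes no time and is no camera call.
- ctrl.sign_off(): hands the job in; it is judged then, once.
The state is a dict: "time": time; "qpos": joint angles; "dq": joint speeds; "joint_efforts": joint torques, N m; "eef_pos": TCP position; "tcp_rot": TCP orientation; "contact_force": force on the tool from outside, world axes, zero at the start; "wrist_torque": the same for the moment, N m; "opening": opening from 0.0 (shut) to 1.0 (fully open); "finger_force": force on a finger pad.
Only numpy, scipy, OpenCV 4.12 (cv2) and the standard library are available. Lean on these libraries where they do the work, as an engineer would, in place of code of your own. Each camera call takes 0.05 s, during which the arm holds its last target. There are 200 camera calls.

TASK

The divider of the condiment rack is to be washed. Set the two things standing between it and the open mouth of its track upright on the cork mat, slide the divider along the track to the mouth, lift it out and stand it upright in the middle of the saucer; then put the two things back on the rack, each exactly where it stood before. Leave the thing behind the divider, the matchbox and the teaspoon where they are, and tip nothing over.

Things in the scene. Friction and masses are not known exactly. Their poses are not given: they have to be found in the camera images.
- rack: fixed wooden rack 70 (x) x 320 (y) x 21 high; origin: centre of underside. T-track along y: channel 36 wide, floor at 6, under two pale lips (z 15 to 21) 16 apart, over y -100 to 160; +y end closed, mouth at -y end. Jar, shaker and glass stand on the lips (z 21), on cork marks at y = -68, 2, 125 (+-3), in any order. Divider starts at y 56 to 66: what is at -68 and 2 blocks it, at 125 is behind it
- rack_mouth (a point): middle of the mouth on the channel floor, at rack x = 0, y = -132, z = 6. The mouth, y -160 to -100, has no lips and is open above and at its end: with the divider's origin here its foot is free of the lips and lifts straight out
- divider: white plate on a slippery grey nylon T foot, 0.08 to 0.17 kg; origin: centre of foot's underside, z up. Foot 30 (x) x 44 (y) x 6; neck 10 (x) wide; plate 40 (x) x 20 (y) from 20 to 68 high. Grip across the 40 mm, low, about 46 above the origin. It stands on the channel floor, axes parallel to the rack's, 3 mm play at each side and upward; under the lips it cannot be lifted
- spice_jar: clear glass spice jar with black screw cap, round, 43 diameter x 96 high (glass body to 78, 0.1 to 0.21 kg); grip about 60 above its foot; origin at the centre of its underside, z up
- salt_shaker: glass shaker with white perforated cap, round, body 42 diameter to 60 high, cap 35 diameter to 80 high, 0.1 to 0.2 kg; grip about 48 above its foot; origin at the centre of its underside, z up
- tea_glass: tulip-shaped tea glass, 58 diameter at the rim x 90 high, about 44 at the foot; its contact shape is a plain convex hull (no waist); 0.08 to 0.16 kg; grip about 52 above its foot; origin at the centre of its underside, z up
- cork_mat: fixed square cork mat 130 x 130 x 4 thick, on one side of the rack; origin at the centre of its underside; its sides run along world x and y
- saucer: loose empty tea saucer, 109 diameter, rim 14 high, flat middle of 31 radius 5 above the worktop, on the other side of the rack; origin at the centre of its underside
- matchbox: matchbox 36 x 54 x 15 lying in front of the rack (robot side); origin at the centre of its underside; leave it
- teaspoon: teaspoon 128 long, 26 wide, 10 high, lying just behind the rack along it; origin at its middle, underside; leave it
Things that resemble listed ones, but are neither listed nor needed, are in the scene too. Leave any red look-alike of the salt_shaker alone.

How it is judged:
By the outcome, as a careful person would: the job done as asked, in the order asked, and still so for the second after the job is handed in, with the robot touching nothing.
It also fails if it takes over 122 s, if anything falls off the work surface, if the arm or the gripper's body presses on something with over 40 N, if the wrist force passes 120 N, or if a joint passes its speed limit or range.

## Working session

There is one attempt and no reset: what is moved stays moved. The work goes in short steps, Python scripts to look and compute and a tool call to move; the robot and the scene stay as the last step left them, time stands still between calls to the robot, and variables do not carry over. Pictures are saved under pics/ and viewed, at most 14 in all, crops included, and the job is handed in when it is done.

Besides the shell and the picture viewer there is one more tool, called after "Call:" as a command line: name --pt "numbers of a row" for each row, then --argument value for the rest. send_rows: Moves the arm, as the interface text tells. Its arguments: {"type":"object","properties":{"steps":{"type":"array","items":{"type":"array","items":{"type":"number"}}},"squeeze":{"type":"number"}},"required":["steps"]}

```bash
mkdir -p pics; ls; python3 - <<'E'
from plant import ctrl
import cv2,numpy as np
np.set_printoptions(precision=4,suppress=True)
s=ctrl.get_state();print(s)
for n in("scene","top","wrist"):
    cv2.imwrite(f"pics/{n}0.png",ctrl.read_camera(n)[...,::-1]); print(n,ctrl.calibration(n))
E
```

```text
pics
{'time': 0.0, 'qpos': array([ 0.955 ,  0.2872,  1.5782, -0.    ,  1.2786, -0.15  ]), 'dq': array([ 0.0005, -0.0007, -0.0003, -0.    ,  0.0011,  0.0008]), 'joint_efforts': array([ -0.0015, -40.6004, -29.2618,  -0.0003,   0.006 ,  -0.    ]), 'eef_pos': array([0.3027, 0.6025, 0.2117]), 'tcp_rot': array([ 0.2308,  0.973 , -0.0011, -0.0004]), 'contact_force': array([-0.1145,  0.4379, -0.1569]), 'wrist_torque': array([-0.0297,  0.042 ,  0.0153]), 'finger_force': 0.0, 'opening': 0.9998662823625593}
scene {'intrinsics': array([[554.0458,   0.    , 311.7418],
       [  0.    , 554.0458, 237.886 ],
       [  0.    ,   0.    ,   1.    ]]), 'extrinsics': array([[-0.9997, -0.0253, -0.0075,  0.5469],
       [ 0.0191, -0.8885,  0.4585, -0.0766],
       [-0.0183,  0.4582,  0.8887, -1.1629],
       [ 0.    ,  0.    ,  0.    ,  1.    ]])}
top {'intrinsics': array([[433.8381,   0.    , 320.0091],
       [  0.    , 433.8381, 242.3104],
       [  0.    ,   0.    ,   1.    ]]), 'extrinsics': array([[ 0.01  , -0.9997,  0.0233, -0.0746],
       [ 0.9966,  0.0118,  0.0812, -0.5383],
       [-0.0815,  0.0224,  0.9964, -1.0672],
       [ 0.    ,  0.    ,  0.    ,  1.    ]])}
wrist {'intrinsics': array([[371.6483,   0.    , 324.0269],
       [  0.    , 371.6483, 233.1374],
       [  0.    ,   0.    ,   1.    ]]), 'tool_from_camera': array([[ 0.0002,  0.9478,  0.319 ,  0.0826],
       [ 1.    , -0.0005,  0.0006, -0.0008],
       [ 0.0007,  0.319 , -0.9478, -0.1597],
       [ 0.    ,  0.    ,  0.    ,  1.    ]])}
```

View pics/top0.png

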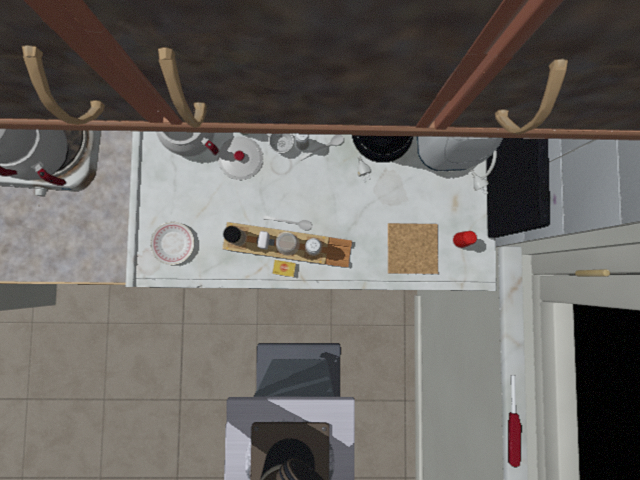

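View pics/scene0.png

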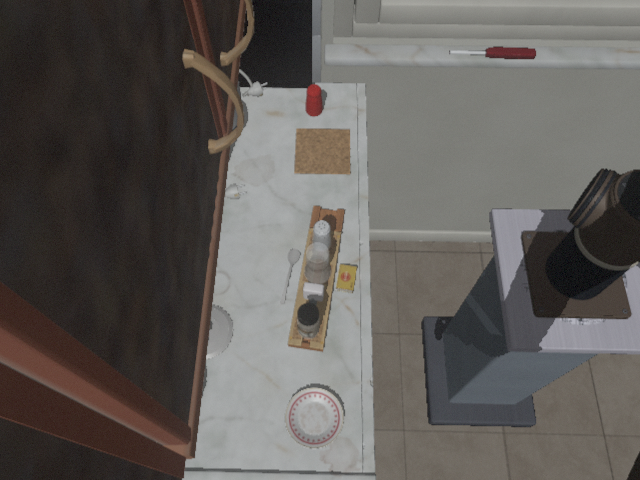

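Top view: from the mouth (right end), the rack holds the salt shaker (313,246), tea glass (287,243), divider (263,240) and the jar behind it (233,235). The mat is at (413,248) and the saucer at (173,243). The red look-alike is at (464,239), and there is more glassware at the back at (285,145). I'll check one close crop.

```bash
cat > h.py <<'E'
from plant import ctrl
import cv2,numpy as np
from scipy.spatial.transform import Rotation as R
np.set_printoptions(precision=4,suppress=True)
def T_tool(s):
    T=np.eye(4);T[:3,:3]=R.from_quat(s['tcp_rot']).as_matrix();T[:3,3]=s['eef_pos'];return T
def cam(n,s=None):
    c=ctrl.calibration(n)
    M=T_tool(s)@c['tool_from_camera'] if n=='wrist' else np.linalg.inv(c['extrinsics'])
    return c['intrinsics'],M
def px2w(n,uv,z,s=None):
    K,M=cam(n,s); out=[]
    for u,v in np.atleast_2d(uv).astype(float):
        a=np.array([(u-K[0,2])/K[0,0],(v-K[1,2])/K[1,1]])
        if n=='wrist':
            t=np.hypot(*a); d=np.array([*(a/t*np.sin(t) if t>0 else a),np.cos(t)])
        else: d=np.array([*a,1])
        d=M[:3,:3]@(d*[1,-1,-1]); o=M[:3,3]; out.append(o+d*(z-o[2])/d[2])
    return np.array(out)
def w2px(n,P,s=None):
    K,M=cam(n,s); P=np.atleast_2d(P)
    q=((P-M[:3,3])@M[:3,:3])*[1,-1,-1]
    if n=='wrist':
        r=np.hypot(q[:,0],q[:,1]); t=np.arctan2(r,q[:,2]); a=q[:,:2]/r[:,None]*t[:,None]
    else: a=q[:,:2]/q[:,2:]
    return a*[K[0,0],K[1,1]]+K[:2,2]
E
python3 - <<'E'
from h import *
im=cv2.imread('pics/top0.png')
cv2.imwrite('pics/c1.png',cv2.resize(im[205:285,215:365],None,fx=5.3,fy=5.3,interpolation=cv2.INTER_CUBIC))
for n,uv,z in [('shaker',(313,246),.1),('glass',(287,243),.11),('div',(263,240),.075),('jar',(233,235),.117),('mat',(413,248),.004),('saucer',(173,243),.01),('red',(464,239),.08)]: print(n,px2w('top',uv,z))
print(cam('top')[1][:3,3])
E
```

```text
shaker [[ 0.524  -0.0508  0.1   ]]
glass [[0.5295 0.0093 0.11  ]]
div [[0.5388 0.0685 0.075 ]]
jar [[0.5458 0.1325 0.117 ]]
mat [[ 0.5288 -0.308   0.004 ]]
saucer [[0.534  0.3017 0.01  ]]
red [[ 0.5465 -0.413   0.08  ]]
[ 0.4503 -0.0443  1.1088]
```

View pics/c1.png

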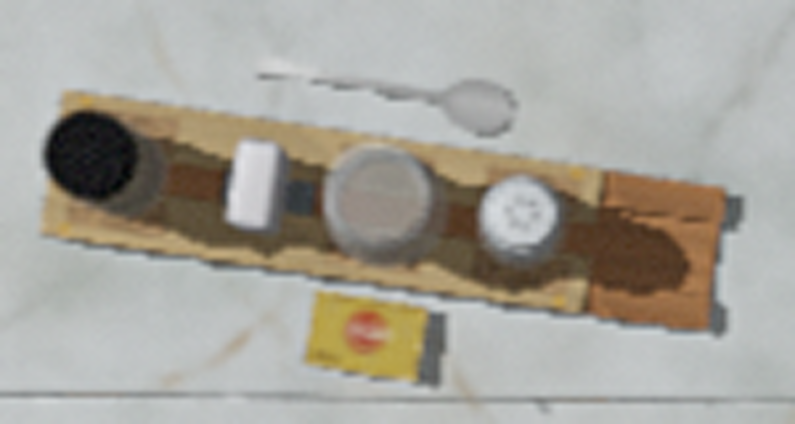

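Crop: the perforated white shaker cap is at about (520,213), the glass rim at (380,205), the white divider at (255,185) and the black jar cap at (91,155). So the two blockers are the shaker at the -68 mark and the tea glass at the 2 mark.

```bash
cat >> h.py <<'E'
def crop2px(p): return (np.atleast_2d(p)+.5)/5.3-.5+[215,205]
E
python3 - <<'E'
from h import *
# mouth/outer corners on z .021
c=px2w('top',crop2px([(63,92),(40,235),(712,330),(724,188)]),.021);print(c,c.mean(0))
d=c[0]-c[3];e=c[1]-c[2];print('len',np.linalg.norm(d),np.linalg.norm(e),'yaw',-np.degrees(np.arctan2((d+e)[0],(d+e)[1])))
o=c.mean(0)[:2]
a=np.arctan2((d+e)[0],(d+e)[1]);yv=np.array([np.sin(a),np.cos(a)]);xv=np.array([np.cos(a),-np.sin(a)])
for n,p,z in [('sh',(520,210),.101),('gl',(379,203),.111),('div',(254,185),.074),('jar',(91,155),.117)]:
    w=px2w('top',crop2px(p),z)[0]; print(n,w,'rack',xv@(w[:2]-o),yv@(w[:2]-o))
s=ctrl.get_state(); T=T_tool(s)
tgt=np.array([.53,.02,.30]); print('shift tool',T[:3,:3].T@(tgt-T[:3,3]),'turn',np.degrees(np.arctan2(*T[[1,0],0]))-(90-np.degrees(a)))
E
```

```text
[[ 0.5878  0.1668  0.021 ]
 [ 0.5197  0.1758  0.021 ]
 [ 0.4783 -0.142   0.021 ]
 [ 0.5459 -0.1474  0.021 ]] [0.5329 0.0133 0.021 ]
len 0.3170192223174044 0.3204429193065807 yaw -7.511835681828113
sh [ 0.5281 -0.05    0.101 ] rack 0.0034442949505089355 -0.06342021080745586
gl [0.5296 0.0113 0.111 ] rack -0.003032610377605048 -0.002375458785949608
div [0.54   0.0698 0.074 ] rack -0.0003500202675185745 0.05690118003169801
jar [0.5485 0.1354 0.117 ] rack -0.0005841679614651265 0.12310255477894096
shift tool [-0.4646 -0.4187 -0.0873] turn 70.82556559860514
```

Call:
send_rows --pt "-0.04 -0.03 -0.05 7 1" --pt "-0.08 -0.07 -0.087 14 1" --pt "-0.465 -0.419 -0.087 71 1" --pt "-0.465 -0.419 -0.087 71 1" --pt "-0.465 -0.419 -0.087 71 1" --pt "-0.465 -0.419 -0.087 71 1" --pt "-0.465 -0.419 -0.087 71 1" --pt "-0.465 -0.419 -0.087 71 1" --pt "-0.465 -0.419 -0.087 71 1" --pt "-0.465 -0.419 -0.087 71 1" --pt "-0.465 -0.419 -0.087 71 1" --pt "-0.465 -0.419 -0.087 71 1" --squeeze 35

```text
time: 1.35
eef_pos: [0.5123, 0.0652, 0.298]
tcp_rot: [0.753, 0.658, 0.0, -0.0]
contact_force: [0.2, 0.5, -0.5]
opening: 0.998
finger_force: 0.0
```

Call:
send_rows --pt "0 0 0 0 1" --pt "0 0 0 0 1"

```text
time: 1.55
eef_pos: [0.5122, 0.0662, 0.2976]
tcp_rot: [0.754, 0.657, -0.0, -0.001]
contact_force: [-1.1, -0.2, -0.8]
opening: 0.999
finger_force: 0.0
```

```bash
python3 - <<'E'
from h import *
import pickle
s=ctrl.get_state(); im=ctrl.read_camera('wrist')[...,::-1]
pickle.dump(s,open('s1.pkl','wb')); cv2.imwrite('pics/w1.png',im)
E
```

```text
(no output)
```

View pics/w1.png

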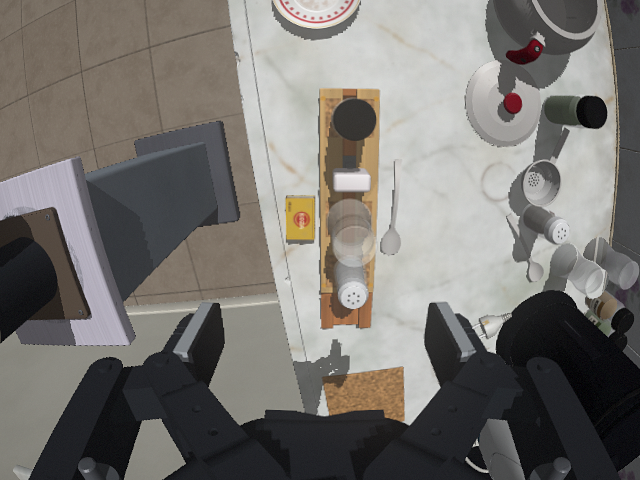

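The wrist view shows the rack upright: far corners (320,89) and (380,90), near end (321,328) and (371,328), jar cap (354,118), divider (351,181), glass (352,235), shaker cap (352,295). I'll fit these and overlay the models on a zoom.

```bash
cat > ov.py <<'E'
from h import *
import pickle
def circ(o,yaw,x,y,z,r,n=60):
    t=np.linspace(0,2*np.pi,n); c,s=np.cos(yaw),np.sin(yaw)
    ctr=np.array([o[0]+c*x-s*y,o[1]+s*x+c*y]); return np.c_[ctr[0]+r*np.cos(t),ctr[1]+r*np.sin(t),np.full(n,z)]
def rackpt(o,yaw,P):
    P=np.atleast_2d(np.array(P,float)); c,s=np.cos(yaw),np.sin(yaw)
    return np.c_[o[0]+c*P[:,0]-s*P[:,1],o[1]+s*P[:,0]+c*P[:,1],P[:,2]]
def overlay(im,s,curves,box,f,out,cam='wrist'):
    x0,y0,x1,y1=box; z=cv2.resize(im[y0:y1,x0:x1],None,fx=f,fy=f,interpolation=cv2.INTER_CUBIC)
    for P,col in curves:
        p=((w2px(cam,P,s)-[x0,y0]+.5)*f-.5).astype(int); cv2.polylines(z,[p.reshape(-1,1,2)],False,col,1)
    cv2.imwrite(out,z)
E
python3 - <<'E'
from ov import *
s=pickle.load(open('s1.pkl','rb')); im=cv2.imread('pics/w1.png')
c=px2w('wrist',[(320,89),(380,90),(371,328),(321,328)],.021,s); print(c,c.mean(0))
for n,p,z in [('sh',(352.5,295),.101),('div',(351.5,180.5),.074),('jar',(354,119),.117)]: print(n,px2w('wrist',p,z,s))
o=(.533,.0133);yaw=-np.radians(7.9)
G,Rd,B=(0,255,0),(0,0,255),(255,0,0)
rect=lambda x,ya,yb,z:rackpt(o,yaw,[(-x,ya,z),(x,ya,z),(x,yb,z),(-x,yb,z),(-x,ya,z)])
cur=[(rect(.035,-.16,.16,.021),G),(rect(.035,-.1,.16,.021),G),(rect(.008,-.1,.16,.021),B),
(circ(o,yaw,0,-.068,.021,.021),Rd),(circ(o,yaw,0,-.068,.101,.0175),Rd),
(circ(o,yaw,0,.002,.021,.022),B),(circ(o,yaw,0,.002,.111,.029),B),
(circ(o,yaw,0,.125,.117,.0215),Rd),(rect(.02,.051,.071,.074),Rd)]
overlay(im,s,cur,(275,75,425,335),2.3,'pics/ov1.png')
E
```

```text
[[ 0.521   0.1748  0.021 ]
 [ 0.5897  0.1654  0.021 ]
 [ 0.5477 -0.1462  0.021 ]
 [ 0.4787 -0.136   0.021 ]] [0.5343 0.0145 0.021 ]
sh [[ 0.5267 -0.0464  0.101 ]]
div [[0.5408 0.0727 0.074 ]]
jar [[0.5482 0.1375 0.117 ]]
```

View pics/ov1.png

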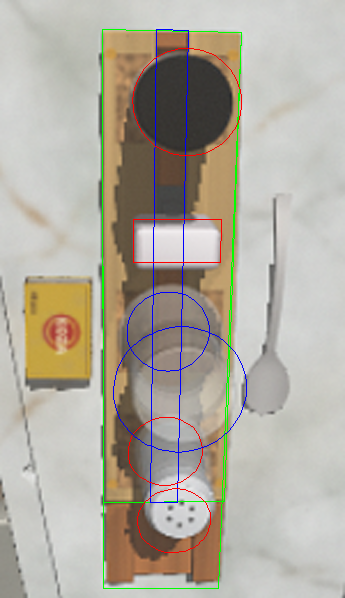

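The overlay fits the rack and divider well. The glass and shaker sit within about 3 mm of nominal. Next I hover over the shaker and check from near.

```bash
cat >> h.py <<'E'
def goto(*tgts,yaw=-7.65):
    s=ctrl.get_state(); T=T_tool(s); a=np.degrees(np.arctan2(T[1,0],T[0,0]))
    print('t',s['time'],'at',T[:3,3],'turn %.2f'%(a-(90+yaw)))
    for t in tgts: print(t,'->',T[:3,:3].T@(np.array(t)-T[:3,3]))
E
python3 -c "
from h import *
goto((.527,-.0485,.17))"
```

```text
t 1.6 at [0.5119 0.0673 0.2977] turn -0.08
(0.527, -0.0485, 0.17) -> [-0.1128  0.0307  0.1276]
```

Call:
send_rows --pt "-0.04 0.01 0.03 0 1" --pt "-0.08 0.02 0.06 0 1" --pt "-0.113 0.031 0.1 0 1" --pt "-0.113 0.031 0.128 0 1" --pt "-0.113 0.031 0.128 0 1" --pt "-0.113 0.031 0.128 0 1"

```text
time: 2.2
eef_pos: [0.5276, -0.0473, 0.1702]
tcp_rot: [0.752, 0.659, -0.0, -0.001]
contact_force: [0.1, 0.4, 1.5]
opening: 0.998
finger_force: 0.0
```

```bash
python3 - <<'E'
from ov import *
s=ctrl.get_state(); im=ctrl.read_camera('wrist')[...,::-1].copy()
pickle.dump(s,open('s2.pkl','wb')); cv2.imwrite('pics/w2.png',im); print(s['eef_pos'])
o=(.5335,.014);yaw=-np.radians(7.65)
G,Rd,B=(0,255,0),(0,0,255),(255,0,0)
rect=lambda x,ya,yb,z:rackpt(o,yaw,[(-x,ya,z),(x,ya,z),(x,yb,z),(-x,yb,z),(-x,ya,z)])
cur=[(rect(.035,-.16,.16,.021),G),(rect(.035,-.1,.16,.021),G),(rect(.008,-.1,.16,.021),B),
(circ(o,yaw,0.002,-.064,.081,.021),Rd),(circ(o,yaw,0.002,-.064,.021,.021),Rd),(circ(o,yaw,0.002,-.064,.101,.0175),Rd),
(circ(o,yaw,0,0,.021,.022),B),(circ(o,yaw,0,0,.111,.029),B)]
overlay(im,s,cur,(220,100,480,295),3,'pics/ov2.png')
E
```

```text
[ 0.5276 -0.0473  0.1702]
```

View pics/ov2.png

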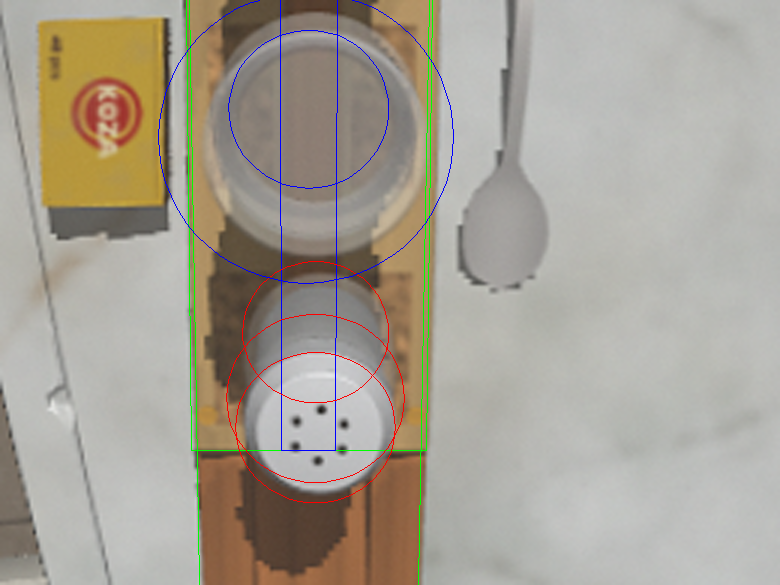

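The rack overlay fits. The shaker cap centre is at (319,430), about 1 mm from the model, and the glass is centred near (315,132). I grasp the shaker.

Call:
send_rows --pt "-0.004 0 0.03 0 1" --pt "-0.004 0 0.06 0 1" --pt "-0.004 0 0.09 0 1" --pt "-0.004 0 0.112 0 1" --pt "-0.004 0 0.112 0 1" --pt "-0.004 0 0.112 0 -0.1" --pt "-0.004 0 0.112 0 -0.4" --pt "-0.004 0 0.112 0 -0.6" --pt "-0.004 0 0.112 0 -0.6" --pt "-0.004 0 0.112 0 -0.6" --pt "-0.004 0 0.112 0 -0.6" --squeeze 30

```text
time: 3.35
eef_pos: [0.5287, -0.0532, 0.0601]
tcp_rot: [0.753, 0.658, 0.001, 0.001]
contact_force: [-0.6, 0.4, 6.0]
opening: 0.382
finger_force: 29.7
```

```bash
python3 -c "
from h import *
goto((.530,-.343,.12),(.530,-.343,.042))"
```

```text
t 3.35 at [ 0.5287 -0.0532  0.0601] turn -0.05
(0.53, -0.343, 0.12) -> [-0.2871  0.0403 -0.0598]
(0.53, -0.343, 0.042) -> [-0.2871  0.0401  0.0182]
```

Call:
send_rows --pt "0 0 -0.02 0 -0.6" --pt "0 0 -0.045 0 -0.6" --pt "0 0 -0.06 0 -0.6" --pt "-0.03 0.004 -0.06 0 -0.6" --pt "-0.07 0.01 -0.06 0 -0.6" --pt "-0.115 0.016 -0.06 0 -0.6" --pt "-0.16 0.022 -0.06 0 -0.6" --pt "-0.205 0.029 -0.06 0 -0.6" --pt "-0.25 0.035 -0.06 0 -0.6" --pt "-0.287 0.04 -0.06 0 -0.6" --pt "-0.287 0.04 -0.05 0 -0.6" --pt "-0.287 0.04 -0.04 0 -0.6"

```text
time: 4.55
eef_pos: [0.528, -0.3434, 0.0973]
tcp_rot: [0.754, 0.657, 0.0, -0.0]
contact_force: [0.0, 0.2, -1.8]
opening: 0.381
finger_force: 30.5
```

```bash
python3 - <<'E'
from ov import *
s=ctrl.get_state(); im=ctrl.read_camera('wrist')[...,::-1].copy()
pickle.dump(s,open('s3.pkl','wb')); cv2.imwrite('pics/w3.png',im); goto((.530,-.343,.044))
E
```

```text
t 4.6 at [ 0.5269 -0.3412  0.0945] turn -0.07
(0.53, -0.343, 0.044) -> [-0.0015  0.0035  0.0505]
```

View pics/w3.png

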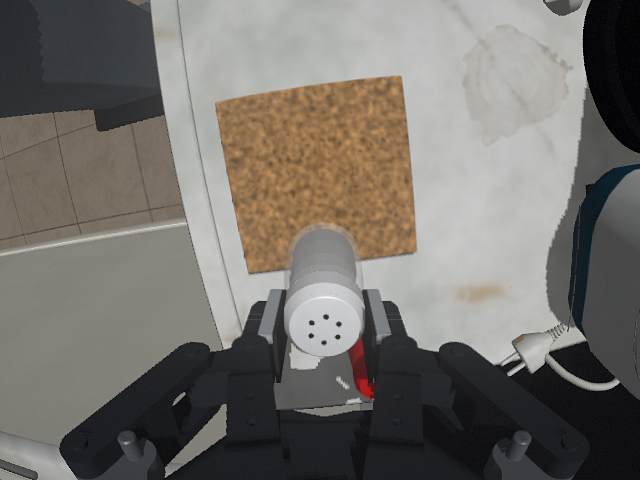

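The shaker is held upright at (325,310). The mat corners are (217,102), (401,76), (416,252) and (249,273).

```bash
python3 - <<'E'
from h import *
import pickle
s=pickle.load(open('s3.pkl','rb'))
c=px2w('wrist',[(217,102),(401,76),(416,252),(249,273)],.004,s); print(c,c.mean(0)); print(px2w('wrist',(365,385),.03,s))
E
```

```text
[[ 0.4669 -0.2432  0.004 ]
 [ 0.5932 -0.2435  0.004 ]
 [ 0.5928 -0.3711  0.004 ]
 [ 0.4659 -0.371   0.004 ]] [ 0.5297 -0.3072  0.004 ]
[[ 0.5431 -0.4705  0.03  ]]
```

Call:
send_rows --pt "0 0 0.02 0 -0.6" --pt "0 0 0.04 0 -0.6" --pt "0 0 0.046 0 -0.6" --pt "0 0 0.046 0 -0.6" --pt "0 0 0.046 0 -0.6"

```text
time: 5.1
eef_pos: [0.529, -0.3422, 0.0527]
tcp_rot: [0.753, 0.658, 0.0, 0.0]
contact_force: [0.7, 0.6, -1.9]
opening: 0.376
finger_force: 30.5
```

Call:
send_rows --pt "0 0 0.005 0 -0.6" --pt "0 0 0.008 0 -0.6" --pt "0 0 0.0095 0 -0.6" --pt "0 0 0.0095 0 -0.6"

```text
time: 5.5
eef_pos: [0.5287, -0.343, 0.0433]
tcp_rot: [0.753, 0.658, -0.0, 0.0]
contact_force: [-1.1, 1.2, 1.8]
opening: 0.381
finger_force: 30.7
```

Call:
send_rows --pt "0 0 0 0 0" --pt "0 0 0 0 0.4" --pt "0 0 0 0 1" --pt "0 0 0 0 1" --pt "0 0 -0.02 0 1" --pt "0 0 -0.05 0 1" --pt "0 0 -0.09 0 1" --pt "0 0 -0.13 0 1" --pt "0 0 -0.13 0 1"

```text
time: 6.4
eef_pos: [0.5318, -0.3455, 0.1809]
tcp_rot: [0.753, 0.658, 0.001, 0.007]
contact_force: [1.3, -0.1, -0.1]
opening: 1.003
finger_force: 0.0
```

```bash
python3 -c "
from h import *
goto((.535,.015,.18))"
```

```text
t 6.4 at [ 0.5318 -0.3455  0.1809] turn -0.03
(0.535, 0.015, 0.18) -> [ 0.3577 -0.045  -0.0025]
```

Call:
send_rows --pt "0.05 -0.006 0 0 1" --pt "0.1 -0.012 0 0 1" --pt "0.15 -0.018 0 0 1" --pt "0.2 -0.024 0 0 1" --pt "0.25 -0.03 0 0 1" --pt "0.3 -0.036 0 0 1" --pt "0.33 -0.039 0 0 1" --pt "0.356 -0.042 0 0 1" --pt "0.356 -0.042 0 0 1" --pt "0.356 -0.042 0 0 1"

```text
time: 7.4
eef_pos: [0.5343, 0.0159, 0.1722]
tcp_rot: [0.752, 0.659, -0.0, 0.0]
contact_force: [0.2, -0.6, 0.5]
opening: 0.999
finger_force: 0.0
```

```bash
python3 - <<'E'
from ov import *
s=ctrl.get_state(); im=ctrl.read_camera('wrist')[...,::-1].copy()
pickle.dump(s,open('s4.pkl','wb')); cv2.imwrite('pics/w4.png',im); goto((.535,.015,.062))
top=ctrl.read_camera('top')[...,::-1]; cv2.imwrite('pics/t4.png',top)
o=(.5335,.014);yaw=-np.radians(7.65)
G,Rd,B=(0,255,0),(0,0,255),(255,0,0)
rect=lambda x,ya,yb,z:rackpt(o,yaw,[(-x,ya,z),(x,ya,z),(x,yb,z),(-x,yb,z),(-x,ya,z)])
cur=[(rect(.035,-.16,.16,.021),G),(rect(.02,.051,.071,.074),Rd),
(circ(o,yaw,0.0015,0.001,.021,.022),B),(circ(o,yaw,0.0015,0.001,.111,.029),B)]
overlay(im,s,cur,(200,90,460,390),2,'pics/ov4.png')
E
```

```text
t 7.45 at [0.5344 0.0152 0.1722] turn -0.03
(0.535, 0.015, 0.062) -> [-0.0001  0.0006  0.1102]
```

View pics/ov4.png

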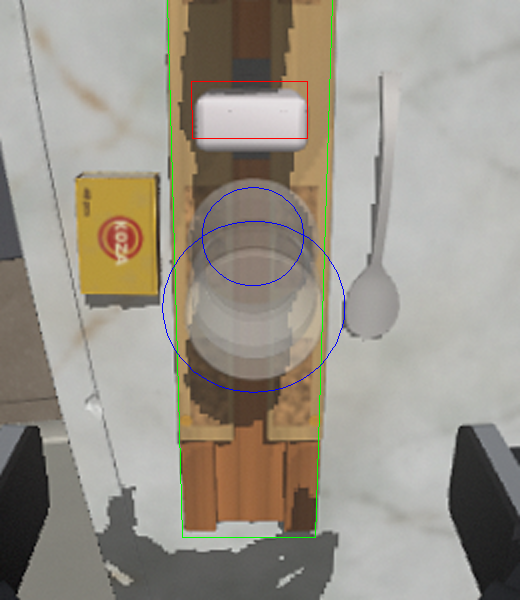

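The glass stands rim-down: wide circle at (255,240), narrow end at (255,316). I'll keep it as it stands. Its centre is about 2 mm toward the mouth from my model, and the divider is at rack y of about 57 mm. I grasp the glass.

Call:
send_rows --pt "-0.003 0.001 0.03 0 1" --pt "-0.003 0.001 0.06 0 1" --pt "-0.003 0.001 0.09 0 1" --pt "-0.003 0.001 0.11 0 1" --pt "-0.003 0.001 0.11 0 0.6" --pt "-0.003 0.001 0.11 0 0.2" --pt "-0.003 0.001 0.11 0 -0.2" --pt "-0.003 0.001 0.11 0 -0.5" --pt "-0.003 0.001 0.11 0 -0.5" --pt "-0.003 0.001 0.11 0 -0.5" --squeeze 30

```text
time: 8.5
eef_pos: [0.5365, 0.0123, 0.0643]
tcp_rot: [0.753, 0.658, 0.001, 0.001]
contact_force: [-1.1, -0.8, 4.8]
opening: 0.544
finger_force: 31.4
```

```bash
python3 -c "
from h import *
goto((.530,-.272,.13),(.53,-.272,.046))"
```

```text
t 8.5 at [0.5365 0.0123 0.0643] turn -0.03
(0.53, -0.272, 0.13) -> [-0.2826  0.0318 -0.0654]
(0.53, -0.272, 0.046) -> [-0.2826  0.0315  0.0186]
```

Call:
send_rows --pt "0 0 -0.02 0 -0.5" --pt "0 0 -0.045 0 -0.5" --pt "0 0 -0.06 0 -0.5" --pt "-0.03 0.003 -0.06 0 -0.5" --pt "-0.07 0.008 -0.06 0 -0.5" --pt "-0.115 0.013 -0.06 0 -0.5" --pt "-0.16 0.018 -0.06 0 -0.5" --pt "-0.205 0.023 -0.06 0 -0.5" --pt "-0.245 0.028 -0.06 0 -0.5" --pt "-0.282 0.032 -0.06 0 -0.5" --pt "-0.282 0.032 -0.04 0 -0.5" --pt "-0.282 0.032 -0.02 0 -0.5"

```text
time: 9.7
eef_pos: [0.5292, -0.2728, 0.0825]
tcp_rot: [0.754, 0.657, 0.0, 0.001]
contact_force: [0.3, -0.8, -2.4]
opening: 0.536
finger_force: 31.4
```

Call:
send_rows --pt "0 0 0.01 0 -0.5" --pt "0 0 0.02 0 -0.5" --pt "0 0 0.026 0 -0.5" --pt "0 0 0.026 0 -0.5"

```text
time: 10.1
eef_pos: [0.5288, -0.2705, 0.0558]
tcp_rot: [0.753, 0.658, -0.0, -0.001]
contact_force: [0.3, 0.3, -1.3]
opening: 0.537
finger_force: 31.4
```

Call:
send_rows --pt "0 0 0.005 0 -0.5" --pt "0 0 0.008 0 -0.5" --pt "0 0 0.0095 0 -0.5" --pt "0 0 0.0095 0 -0.5"

```text
time: 10.5
eef_pos: [0.5294, -0.2713, 0.0475]
tcp_rot: [0.753, 0.658, 0.0, 0.0]
contact_force: [-0.2, 0.7, -0.8]
opening: 0.543
finger_force: 31.5
```

Call:
send_rows --pt "0 0 0.001 0 -0.5" --pt "0 0 0.0015 0 -0.5" --pt "0 0 0.0015 0 -0.5"

```text
time: 10.8
eef_pos: [0.5294, -0.2717, 0.0474]
tcp_rot: [0.753, 0.658, -0.0, 0.0]
contact_force: [-3.0, 1.6, 6.5]
opening: 0.539
finger_force: 32.2
```

Call:
send_rows --pt "0 0 0 0 0.2" --pt "0 0 0 0 0.5" --pt "0 0 0 0 1" --pt "0 0 0 0 1" --pt "0 0 -0.02 0 1" --pt "0 0 -0.05 0 1" --pt "0 0 -0.09 0 1" --pt "0 0 -0.13 0 1" --pt "0 0 -0.13 0 1" --pt "0 0 -0.13 0 1"

```text
time: 11.8
eef_pos: [0.5297, -0.2715, 0.177]
tcp_rot: [0.753, 0.658, 0.0, 0.001]
contact_force: [0.8, -0.0, -0.4]
opening: 1.0
finger_force: 0.0
```

```bash
python3 - <<'E'
from ov import *
goto((.5408,.0665,.17))
s=ctrl.get_state(); cv2.imwrite('pics/w5.png',ctrl.read_camera('wrist')[...,::-1])
E
```

```text
t 11.8 at [ 0.5297 -0.2715  0.177 ] turn -0.04
(0.5408, 0.0665, 0.17) -> [ 0.3365 -0.0342  0.0064]
```

View pics/w5.png

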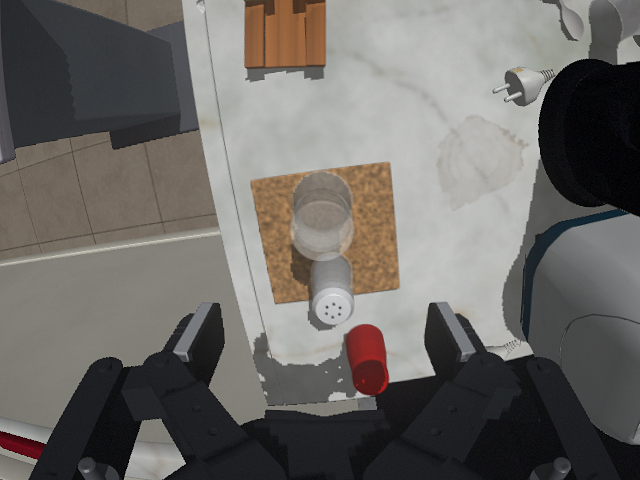

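The glass (323,215) and shaker (332,290) both stand upright on the mat. The red look-alike (367,358) is untouched. On to the divider.

Call:
send_rows --pt "0.05 -0.005 0 0 1" --pt "0.1 -0.01 0 0 1" --pt "0.15 -0.015 0 0 1" --pt "0.2 -0.02 0 0 1" --pt "0.25 -0.025 0 0 1" --pt "0.295 -0.03 0 0 1" --pt "0.325 -0.034 0.006 0 1" --pt "0.337 -0.034 0.006 0 1" --pt "0.337 -0.034 0.006 0 1" --pt "0.337 -0.034 0.006 0 1"

```text
time: 12.85
eef_pos: [0.5402, 0.0666, 0.1687]
tcp_rot: [0.753, 0.658, -0.001, -0.0]
contact_force: [0.4, -0.2, 0.2]
opening: 1.0
finger_force: 0.0
```

```bash
python3 - <<'E'
from ov import *
s=ctrl.get_state(); im=ctrl.read_camera('wrist')[...,::-1].copy()
pickle.dump(s,open('s6.pkl','wb')); cv2.imwrite('pics/w6.png',im); goto((.5408,.0665,.042))
o=(.5335,.014);yaw=-np.radians(7.65)
G,Rd,B=(0,255,0),(0,0,255),(255,0,0)
rect=lambda x,ya,yb,z:rackpt(o,yaw,[(-x,ya,z),(x,ya,z),(x,yb,z),(-x,yb,z),(-x,ya,z)])
cur=[(rect(.035,-.16,.16,.021),G),(rect(.035,-.1,.16,.021),G),(rect(.008,-.1,.16,.021),B),(rect(.02,.047,.067,.074),Rd),(circ(o,yaw,0,.125,.117,.0215),Rd)]
overlay(im,s,cur,(200,60,460,400),1.75,'pics/ov6.png')
E
```

```text
t 12.9 at [0.5404 0.0662 0.169 ] turn -0.11
(0.5408, 0.0665, 0.042) -> [0.0004 0.0005 0.127 ]
```

View pics/ov6.png

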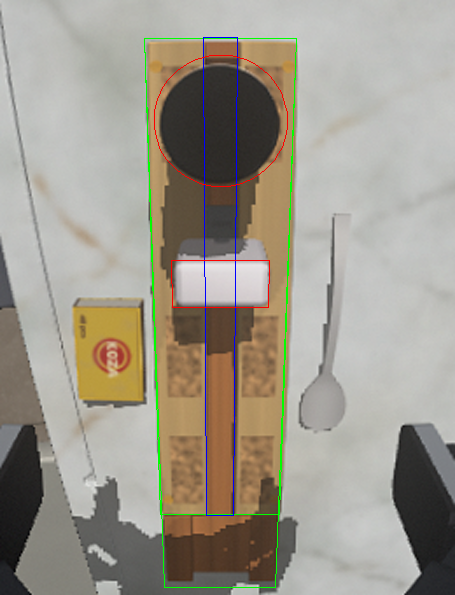

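The overlay fits: the divider top (222,284) lies in the predicted rectangle, with the jar at (220,125). I descend and grip.

Call:
send_rows --pt "0 0.001 0.03 0 1" --pt "0 0.001 0.06 0 1" --pt "0 0.001 0.09 0 1" --pt "0 0.001 0.115 0 1" --pt "0 0.001 0.126 0 1" --pt "0 0.001 0.126 0 0.4" --pt "0 0.001 0.126 0 0" --pt "0 0.001 0.126 0 -0.4" --pt "0 0.001 0.126 0 -0.6" --pt "0 0.001 0.126 0 -0.6" --pt "0 0.001 0.126 0 -0.6" --squeeze 25

```text
time: 14.0
eef_pos: [0.543, 0.0671, 0.0456]
tcp_rot: [0.753, 0.658, 0.001, 0.001]
contact_force: [-0.9, -0.5, 6.0]
opening: 0.456
finger_force: 26.3
```

```bash
python3 -c "
from h import *
d=.189+.0; a=np.radians(7.65)
s=ctrl.get_state();p=s['eef_pos'];goto((p[0]-np.sin(a)*d,p[1]-np.cos(a)*d,p[2]))"
```

```text
t 14.0 at [0.543  0.0671 0.0456] turn -0.02
(np.float64(0.5178363736175925), np.float64(-0.12025933009654757), np.float64(0.045566511942673395)) -> [-0.189   0.0001  0.    ]
```

Call:
send_rows --pt "0 0 -0.001 0 -0.6" --pt "-0.005 0 -0.001 0 -0.6" --pt "-0.015 0 -0.001 0 -0.6" --pt "-0.025 0 -0.001 0 -0.6" --pt "-0.035 0 -0.001 0 -0.6" --pt "-0.045 0 -0.001 0 -0.6" --pt "-0.055 0 -0.001 0 -0.6" --pt "-0.065 0 -0.001 0 -0.6"

```text
time: 14.8
eef_pos: [0.5334, 0.0024, 0.0456]
tcp_rot: [0.753, 0.658, 0.001, 0.0]
contact_force: [-2.5, 8.6, 21.8]
opening: 0.458
finger_force: 28.3
```

Call:
send_rows --pt "0 0 -0.002 0 -0.6" --pt "0 0 -0.002 0 -0.6"

```text
time: 15.0
eef_pos: [0.5316, 0.0024, 0.0456]
tcp_rot: [0.753, 0.658, -0.001, -0.001]
contact_force: [-0.4, -0.1, -0.8]
opening: 0.458
finger_force: 25.8
```

Unloaded now; I continue the slide.

Call:
send_rows --pt "-0.01 0 0 0 -0.6" --pt "-0.02 0 0 0 -0.6" --pt "-0.03 0 0 0 -0.6" --pt "-0.04 0 0 0 -0.6" --pt "-0.05 0 0 0 -0.6" --pt "-0.06 0 0 0 -0.6" --pt "-0.07 0 0 0 -0.6" --pt "-0.075 0 0 0 -0.6"

```text
time: 15.8
eef_pos: [0.5227, -0.0726, 0.0466]
tcp_rot: [0.753, 0.658, -0.0, 0.0]
contact_force: [0.0, 0.4, -0.4]
opening: 0.455
finger_force: 25.7
```

```bash
python3 -c "
from h import *
goto((.5177,-.1205,.0456))"
```

```text
t 15.8 at [ 0.5227 -0.0726  0.0466] turn -0.09
(0.5177, -0.1205, 0.0456) -> [-0.0481  0.0015  0.001 ]
```

Call:
send_rows --pt "-0.01 0.0005 0 0 -0.6" --pt "-0.02 0.0005 0 0 -0.6" --pt "-0.03 0.0005 0 0 -0.6" --pt "-0.04 0.0005 0 0 -0.6" --pt "-0.049 0.0005 0 0 -0.6" --pt "-0.049 0.0005 0 0 -0.6"

```text
time: 16.4
eef_pos: [0.5167, -0.1213, 0.0467]
tcp_rot: [0.753, 0.658, 0.0, 0.0]
contact_force: [0.1, 0.1, -1.0]
opening: 0.46
finger_force: 25.7
```

Call:
send_rows --pt "0 0 -0.005 0 -0.6" --pt "0 0 -0.012 0 -0.6" --pt "0 0 -0.02 0 -0.6" --pt "0 0 -0.03 0 -0.6" --pt "0 0 -0.05 0 -0.6" --pt "0 0 -0.09 0 -0.6" --pt "0 0 -0.13 0 -0.6" --pt "0 0 -0.15 0 -0.6" --pt "0 0 -0.15 0 -0.6"

```text
time: 17.3
eef_pos: [0.5192, -0.1209, 0.2021]
tcp_rot: [0.753, 0.658, 0.002, 0.005]
contact_force: [-0.3, -0.1, -1.1]
opening: 0.461
finger_force: 25.7
```

```bash
python3 -c "
from h import *
goto((.5115,.197,.20))"
```

```text
t 17.3 at [ 0.5192 -0.1209  0.2021] turn -0.01
(0.5115, 0.197, 0.2) -> [ 0.3141 -0.05    0.0007]
```

Call:
send_rows --pt "0.03 -0.003 0 0 -0.6" --pt "0.07 -0.007 0 0 -0.6" --pt "0.115 -0.011 0 0 -0.6" --pt "0.16 -0.015 0 0 -0.6" --pt "0.205 -0.019 0 0 -0.6" --pt "0.25 -0.024 0 0 -0.6" --pt "0.29 -0.028 0 0 -0.6" --pt "0.32 -0.031 0 0 -0.6" --pt "0.335 -0.032 0 0 -0.6" --pt "0.335 -0.032 0 0 -0.6" --pt "0.335 -0.032 0 0 -0.6"

```text
time: 18.4
eef_pos: [0.5294, 0.2153, 0.1957]
tcp_rot: [0.753, 0.658, -0.001, -0.0]
contact_force: [0.5, 0.2, -2.3]
opening: 0.459
finger_force: 25.7
```

```bash
python3 - <<'E'
from ov import *
s=ctrl.get_state(); im=ctrl.read_camera('wrist')[...,::-1].copy()
pickle.dump(s,open('s7.pkl','wb')); goto((.534,.302,.2))
cur=[(circ((.534,.302),0,0,0,.014,.0545),(0,255,0)),(circ((.534,.302),0,0,0,.005,.031),(255,0,0))]
overlay(im,s,cur,(0,0,640,480),1.25,'pics/ov7.png'); cv2.imwrite('pics/w7.png',im)
E
```

```text
t 18.45 at [0.5296 0.2149 0.196 ] turn -0.09
(0.534, 0.302, 0.2) -> [ 0.0869 -0.0074 -0.0041]
```

View pics/ov7.png

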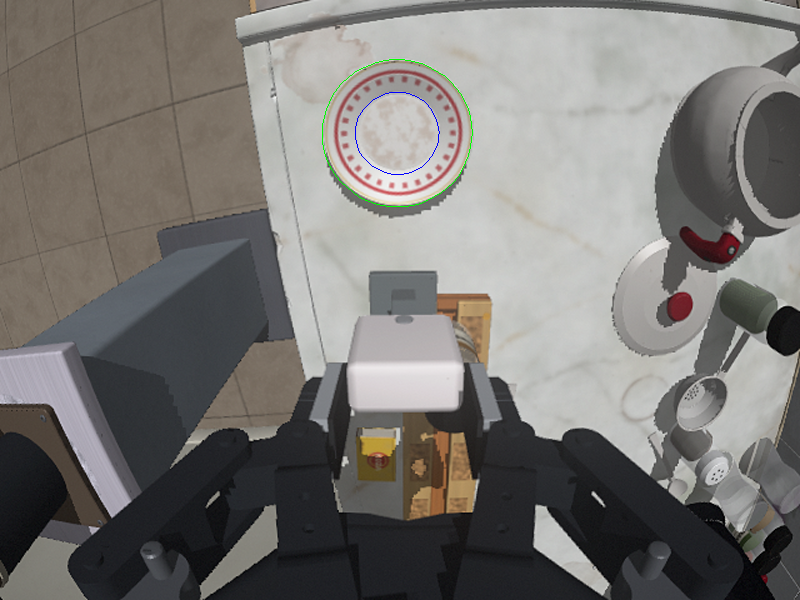

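Call:
send_rows --pt "0.04 -0.003 0.01 0 -0.6" --pt "0.07 -0.006 0.02 0 -0.6" --pt "0.0835 -0.007 0.04 0 -0.6" --pt "0.0835 -0.007 0.07 0 -0.6" --pt "0.0835 -0.007 0.1 0 -0.6" --pt "0.0835 -0.007 0.125 0 -0.6" --pt "0.0835 -0.007 0.136 0 -0.6" --pt "0.0835 -0.007 0.136 0 -0.6" --pt "0.0835 -0.007 0.136 0 -0.6"

```text
time: 19.35
eef_pos: [0.5351, 0.2994, 0.0618]
tcp_rot: [0.753, 0.658, 0.001, 0.0]
contact_force: [0.1, 0.5, -0.9]
opening: 0.453
finger_force: 25.7
```

```bash
python3 -c "
from h import *
goto((.5336,.2987,.047))"
```

```text
t 19.35 at [0.5351 0.2994 0.0618] turn -0.10
(0.5336, 0.2987, 0.047) -> [-0.0009 -0.0014  0.0148]
```

Call:
send_rows --pt "-0.0005 -0.0005 0.006 0 -0.6" --pt "-0.0005 -0.0005 0.011 0 -0.6" --pt "-0.0005 -0.0005 0.0145 0 -0.6" --pt "-0.0005 -0.0005 0.0155 0 -0.6" --pt "-0.0005 -0.0005 0.0155 0 -0.6"

```text
time: 19.85
eef_pos: [0.5332, 0.2995, 0.0448]
tcp_rot: [0.753, 0.658, -0.0, -0.0]
contact_force: [0.0, -0.3, -1.4]
opening: 0.458
finger_force: 25.7
```

Call:
send_rows --pt "0 0 0.001 0 -0.6" --pt "0 0 0.002 0 -0.6" --pt "0 0 0.002 0 -0.6"

```text
time: 20.15
eef_pos: [0.5338, 0.2998, 0.0442]
tcp_rot: [0.753, 0.658, 0.0, 0.0]
contact_force: [-1.6, -0.5, 5.4]
opening: 0.464
finger_force: 26.3
```

Contact made. I release and rise.

Call:
send_rows --pt "0 0 0 0 0" --pt "0 0 0 0 0.4" --pt "0 0 0 0 1" --pt "0 0 0 0 1" --pt "0 0 -0.02 0 1" --pt "0 0 -0.05 0 1" --pt "0 0 -0.09 0 1" --pt "0 0 -0.13 0 1" --pt "-0.02 0 -0.135 0 1" --pt "-0.04 0 -0.135 0 1" --pt "-0.05 0 -0.135 0 1" --pt "-0.05 0 -0.135 0 1"

```text
time: 21.35
eef_pos: [0.5265, 0.2489, 0.1776]
tcp_rot: [0.753, 0.658, -0.0, -0.0]
contact_force: [-1.0, 0.3, -0.3]
opening: 1.0
finger_force: 0.0
```

```bash
python3 - <<'E'
from ov import *
s=ctrl.get_state(); im=ctrl.read_camera('wrist')[...,::-1].copy()
pickle.dump(s,open('s8.pkl','wb')); goto((.5295,-.2715,.18))
o=(.534,.302);yaw=-np.radians(7.65)
cur=[(circ(o,0,0,0,.014,.0545),(0,255,0)),(rackpt(o,yaw,[(-.02,-.01,.073),(.02,-.01,.073),(.02,.01,.073),(-.02,.01,.073),(-.02,-.01,.073)]),(0,0,255))]
overlay(im,s,cur,(180,40,480,340),1.5,'pics/ov8.png')
E
```

```text
t 21.4 at [0.5265 0.2496 0.1776] turn -0.10
(0.5295, -0.2715, 0.18) -> [-0.5159  0.0732 -0.0025]
```

View pics/ov8.png

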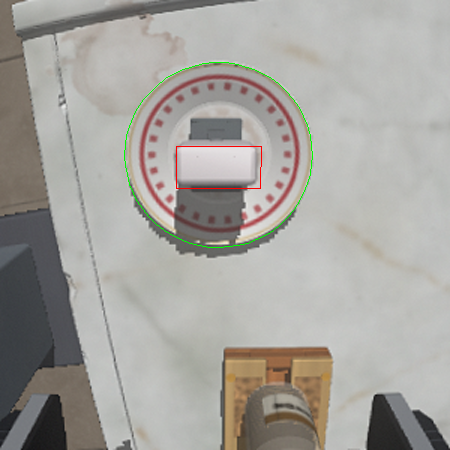

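The divider stands upright and centred on the saucer: its top (218,165) lies in the expected box. Now I fetch the glass.

Call:
send_rows --pt "-0.04 0.006 0 0 1" --pt "-0.085 0.012 0 0 1" --pt "-0.133 0.019 0 0 1" --pt "-0.181 0.025 0 0 1" --pt "-0.23 0.032 0 0 1" --pt "-0.278 0.039 0 0 1" --pt "-0.326 0.046 0 0 1" --pt "-0.375 0.053 0 0 1" --pt "-0.42 0.059 0 0 1" --pt "-0.465 0.065 0 0 1" --pt "-0.5 0.07 0 0 1" --pt "-0.516 0.073 0 0 1"

```text
time: 22.6
eef_pos: [0.5302, -0.2738, 0.1775]
tcp_rot: [0.754, 0.657, -0.0, -0.0]
contact_force: [-1.4, 0.4, 0.7]
opening: 1.002
finger_force: 0.0
```

Call:
send_rows --pt "0 0 0 0 1" --pt "0 0 0 0 1" --pt "0 0 0 0 1"

```text
time: 22.9
eef_pos: [0.5303, -0.2693, 0.1777]
tcp_rot: [0.752, 0.659, 0.0, -0.001]
contact_force: [-0.8, 0.2, 0.2]
opening: 1.0
finger_force: 0.0
```

```bash
python3 -c "
from h import *
goto((.5295,-.2715,.0475))"
```

```text
t 22.9 at [ 0.5303 -0.2693  0.1777] turn 0.07
(0.5295, -0.2715, 0.0475) -> [-0.0024 -0.0004  0.1302]
```

Call:
send_rows --pt "0 0 0 0 1" --pt "0 0 0 0 1"

```text
time: 23.1
eef_pos: [0.5303, -0.2701, 0.1782]
tcp_rot: [0.752, 0.659, 0.0, 0.0]
contact_force: [-0.0, 0.6, -0.2]
opening: 0.997
finger_force: 0.0
```

Call:
send_rows --pt "0 0 0 0 1"

```text
time: 23.2
eef_pos: [0.5303, -0.2705, 0.1783]
tcp_rot: [0.753, 0.659, 0.0, 0.0]
contact_force: [0.3, 0.8, -0.2]
opening: 1.0
finger_force: 0.0
```

Call:
send_rows --pt "-0.001 -0.0005 0.03 0 1" --pt "-0.001 -0.0005 0.07 0 1" --pt "-0.001 -0.0005 0.105 0 1" --pt "-0.001 -0.0005 0.13 0 1" --pt "-0.001 -0.0005 0.131 0 1" --pt "-0.001 -0.0005 0.131 0 0.6" --pt "-0.001 -0.0005 0.131 0 0.2" --pt "-0.001 -0.0005 0.131 0 -0.2" --pt "-0.001 -0.0005 0.131 0 -0.5" --pt "-0.001 -0.0005 0.131 0 -0.5" --pt "-0.001 -0.0005 0.131 0 -0.5" --squeeze 30

```text
time: 24.3
eef_pos: [0.5309, -0.2733, 0.0498]
tcp_rot: [0.753, 0.658, 0.0, 0.002]
contact_force: [-0.7, 0.1, 7.2]
opening: 0.535
finger_force: 30.8
```

```bash
python3 -c "
from h import *
goto((.5355,.0122,.0645))"
```

```text
t 24.3 at [ 0.5309 -0.2733  0.0498] turn -0.03
(0.5355, 0.0122, 0.0645) -> [ 0.2835 -0.0335 -0.0154]
```

Call:
send_rows --pt "0 0 -0.02 0 -0.5" --pt "0 0 -0.05 0 -0.5" --pt "0 0 -0.08 0 -0.5" --pt "0.03 -0.003 -0.08 0 -0.5" --pt "0.07 -0.008 -0.08 0 -0.5" --pt "0.115 -0.013 -0.08 0 -0.5" --pt "0.16 -0.019 -0.08 0 -0.5" --pt "0.205 -0.024 -0.08 0 -0.5" --pt "0.245 -0.029 -0.08 0 -0.5" --pt "0.27 -0.032 -0.08 0 -0.5" --pt "0.283 -0.0335 -0.08 0 -0.5" --pt "0.283 -0.0335 -0.07 0 -0.5"

```text
time: 25.5
eef_pos: [0.5354, 0.0137, 0.1185]
tcp_rot: [0.752, 0.659, 0.001, 0.002]
contact_force: [0.2, -0.6, -1.7]
opening: 0.535
finger_force: 31.4
```

Call:
send_rows --pt "0 0 0.015 0 -0.5" --pt "0 0 0.03 0 -0.5" --pt "0 0 0.03 0 -0.5" --pt "0 0 0.03 0 -0.5" --pt "0 0 0.03 0 -0.5"

```text
time: 26.0
eef_pos: [0.5345, 0.0121, 0.0873]
tcp_rot: [0.753, 0.658, 0.0, 0.0]
contact_force: [1.2, 0.1, -1.1]
opening: 0.543
finger_force: 31.4
```

```bash
python3 -c "
from ov import *
goto((.5355,.0122,.066))
s=ctrl.get_state(); im=ctrl.read_camera('wrist')[...,::-1].copy()
goto((.5355,.0122,.066))
o=(.5335,.014);yaw=-np.radians(7.65)
z=s['eef_pos'][2]-.0645
G,Rd,B=(0,255,0),(0,0,255),(255,0,0)
rect=lambda x,ya,yb,z:rackpt(o,yaw,[(-x,ya,z),(x,ya,z),(x,yb,z),(-x,yb,z),(-x,ya,z)])
overlay(im,s,[(rect(.035,-.16,.16,.021),G),(circ(o,yaw,.002,-.0015,.021+z,.0285),B),(circ(o,yaw,.002,-.0015,.111+z,.0215),Rd)],(180,90,480,390),1.9,'pics/ov9.png')
"
```

```text
t 26.0 at [0.5345 0.0121 0.0873] turn -0.09
(0.5355, 0.0122, 0.066) -> [0.0002 0.001  0.0213]
t 26.05 at [0.5347 0.0122 0.0876] turn -0.08
(0.5355, 0.0122, 0.066) -> [0.0001 0.0008 0.0216]
```

View pics/ov9.png

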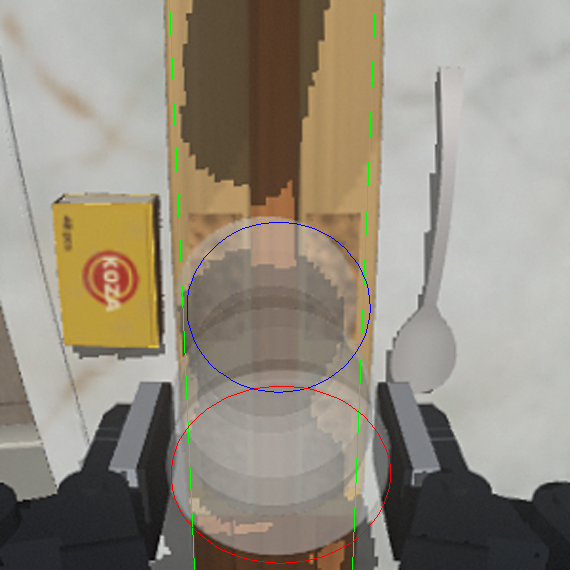

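The glass hangs upright, 1 to 1.5 mm off the original outline. I lower it with a small correction.

Call:
send_rows --pt "-0.001 0.001 0.01 0 -0.5" --pt "-0.001 0.001 0.017 0 -0.5" --pt "-0.001 0.001 0.021 0 -0.5" --pt "-0.001 0.001 0.022 0 -0.5" --pt "-0.001 0.001 0.022 0 -0.5"

```text
time: 26.55
eef_pos: [0.5348, 0.0118, 0.0669]
tcp_rot: [0.753, 0.658, -0.001, -0.001]
contact_force: [-5.4, 0.8, 11.0]
opening: 0.541
finger_force: 32.7
```

Contact. I release and go to the shaker.

Call:
send_rows --pt "0 0 -0.001 0 -0.3" --pt "0 0 -0.001 0 0.2" --pt "0 0 -0.001 0 0.6" --pt "0 0 -0.001 0 1" --pt "0 0 -0.001 0 1" --pt "0 0 -0.03 0 1" --pt "0 0 -0.07 0 1" --pt "0 0 -0.11 0 1" --pt "0 0 -0.11 0 1"

```text
time: 27.45
eef_pos: [0.5392, 0.011, 0.1822]
tcp_rot: [0.753, 0.658, 0.004, 0.005]
contact_force: [-0.0, -0.6, 0.8]
opening: 1.005
finger_force: 0.0
```

```bash
python3 -c "
from ov import *
goto((.5288,-.3428,.175))
s=ctrl.get_state(); im=ctrl.read_camera('wrist')[...,::-1].copy()
o=(.5335,.014);yaw=-np.radians(7.65)
cv2.imwrite('pics/w10.png',im)
A=cv2.imread('pics/w4.png')[90:390,200:460]
G,Rd,B=(0,255,0),(0,0,255),(255,0,0)
overlay(im,s,[(circ(o,yaw,.002,-.0015,.021,.0285),B),(circ(o,yaw,.002,-.0015,.111,.0215),Rd)],(200,90,460,390),1.5,'pics/a.png')
s4=pickle.load(open('s4.pkl','rb'))
overlay(cv2.imread('pics/w4.png'),s4,[(circ(o,yaw,.002,-.0015,.021,.0285),B),(circ(o,yaw,.002,-.0015,.111,.0215),Rd)],(200,90,460,390),1.5,'pics/b.png')
cv2.imwrite('pics/ab.png',np.hstack([cv2.imread('pics/b.png'),cv2.imread('pics/a.png')]))
"
```

```text
t 27.45 at [0.5392 0.011  0.1822] turn -0.03
(0.5288, -0.3428, 0.175) -> [-0.352   0.0369  0.0079]
```

View pics/ab.png

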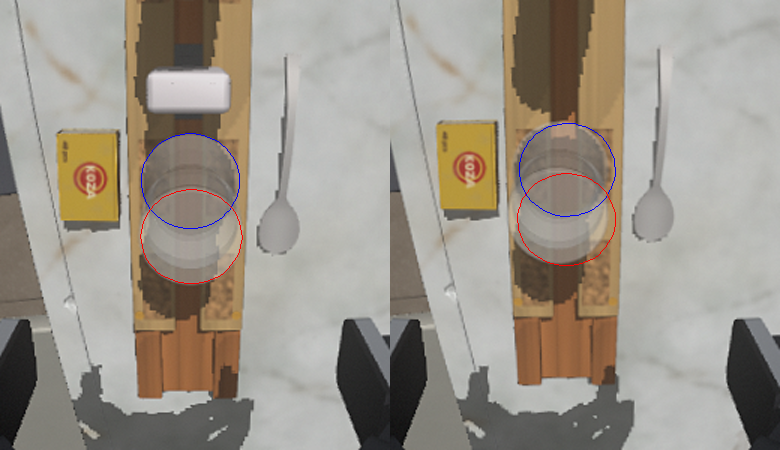

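I've used all 14 viewings, so from here I check numerically. I settle near the earlier glass-hover pose and register the glass against the earlier image.

Call:
send_rows --pt "0.003 0 0.003 0 1" --pt "0.003 0 0.003 0 1" --pt "0.003 0 0.003 0 1" --pt "0.003 0 0.003 0 1"

```text
time: 27.9
eef_pos: [0.5347, 0.0148, 0.1707]
tcp_rot: [0.753, 0.658, -0.001, -0.001]
contact_force: [-0.5, -0.3, 0.2]
opening: 1.001
finger_force: 0.0
```

```bash
cat > reg.py <<'E'
from ov import *
def reg(a,b,box,msz=9):
    """translation (px) of patch box from a to b"""
    x0,y0,x1,y1=box; p=lambda i:cv2.GaussianBlur(cv2.cvtColor(i,cv2.COLOR_BGR2GRAY),(3,3),0)
    t=p(a)[y0:y1,x0:x1]; m=12; w=p(b)[y0-m:y1+m,x0-m:x1+m]
    r=cv2.matchTemplate(w,t,cv2.TM_CCOEFF_NORMED); _,v,_,l=cv2.minMaxLoc(r)
    W=np.array([[1,0,l[0]],[0,1,l[1]]],np.float32)
    try: v,W=cv2.findTransformECC(t,w,W,cv2.MOTION_TRANSLATION,(3,200,1e-6))
    except cv2.error: pass
    return W[:,2]-m,v
E
python3 - <<'E'
from reg import *
s=ctrl.get_state(); b=ctrl.read_camera('wrist')[...,::-1].copy(); cv2.imwrite('pics/w11.png',b); pickle.dump(s,open('s11.pkl','wb'))
s4=pickle.load(open('s4.pkl','rb')); a=cv2.imread('pics/w4.png'); print(s4['eef_pos'],s4['tcp_rot'],s['eef_pos'],s['tcp_rot'])
for n,bx in [('box',(236,174,282,246)),('spoon',(368,120,404,262)),('mouth',(285,295,365,362)),('glassTop',(285,205,370,285)),('glassAll',(285,175,370,285)),('glassFoot',(290,175,365,215))]:
    print(n,*reg(a,b,bx))
E
```

```text
[0.5343 0.0159 0.1722] [ 0.7525  0.6586 -0.0003  0.    ] [0.5347 0.0148 0.1707] [ 0.7529  0.6581 -0.0008 -0.001 ]
box [-0.634  -0.6139] 0.9730934888996529
spoon [ 0.0104 -0.7298] 0.99670740351014
mouth [ 0.0772 -0.0484] 0.9872204015819689
glassTop [-1.478  -1.8656] 0.9184045536604115
glassAll [-1.1102 -2.1416] 0.835252363348724
glassFoot [ 18.692 -14.028] 0.479832694089784
```

The glass is back within about 1 mm. Next, the shaker.

Call:
send_rows --pt "-0.04 0.005 0 0 1" --pt "-0.085 0.01 0 0 1" --pt "-0.13 0.016 0 0 1" --pt "-0.175 0.021 0 0 1" --pt "-0.22 0.026 0 0 1" --pt "-0.265 0.031 0 0 1" --pt "-0.305 0.036 0 0 1" --pt "-0.335 0.04 0 0 1" --pt "-0.355 0.0415 0 0 1" --pt "-0.355 0.0415 0 0 1" --pt "-0.355 0.0415 0 0 1" --pt "-0.355 0.0415 0 0 1"

```text
time: 29.15
eef_pos: [0.5291, -0.3413, 0.1718]
tcp_rot: [0.752, 0.659, 0.0, -0.0]
contact_force: [-0.4, -0.1, -0.8]
opening: 0.997
finger_force: 0.0
```

Call:
send_rows --pt "0 0 0 0 1" --pt "0 0 0 0 1"

```text
time: 29.35
eef_pos: [0.5293, -0.3416, 0.1722]
tcp_rot: [0.752, 0.659, 0.0, 0.0]
contact_force: [-0.0, -0.8, 0.2]
opening: 0.997
finger_force: 0.0
```

```bash
python3 -c "
from h import *
goto((.5288,-.343,.0435))"
```

```text
t 29.35 at [ 0.5293 -0.3416  0.1722] turn 0.05
(0.5288, -0.343, 0.0435) -> [-0.0014 -0.0003  0.1287]
```

Call:
send_rows --pt "-0.001 0 0.03 0 1" --pt "-0.001 0 0.07 0 1" --pt "-0.001 0 0.105 0 1" --pt "-0.001 0 0.128 0 1" --pt "-0.001 0 0.129 0 1" --pt "-0.001 0 0.129 0 0.4" --pt "-0.001 0 0.129 0 -0.1" --pt "-0.001 0 0.129 0 -0.4" --pt "-0.001 0 0.129 0 -0.6" --pt "-0.001 0 0.129 0 -0.6" --pt "-0.001 0 0.129 0 -0.6" --pt "-0.001 0 0.129 0 -0.6" --squeeze 30

```text
time: 30.55
eef_pos: [0.5299, -0.3448, 0.0454]
tcp_rot: [0.753, 0.658, 0.0, 0.002]
contact_force: [-1.4, 0.2, 5.3]
opening: 0.381
finger_force: 29.9
```

```bash
python3 -c "
from h import *
goto((.528,-.052,.0605))"
```

```text
t 30.55 at [ 0.5299 -0.3448  0.0454] turn -0.04
(0.528, -0.052, 0.0605) -> [ 0.2899 -0.041  -0.0158]
```

Call:
send_rows --pt "0 0 -0.02 0 -0.6" --pt "0 0 -0.045 0 -0.6" --pt "0 0 -0.065 0 -0.6" --pt "0.03 -0.004 -0.065 0 -0.6" --pt "0.07 -0.01 -0.065 0 -0.6" --pt "0.115 -0.016 -0.065 0 -0.6" --pt "0.16 -0.022 -0.065 0 -0.6" --pt "0.205 -0.028 -0.065 0 -0.6" --pt "0.245 -0.034 -0.065 0 -0.6" --pt "0.275 -0.038 -0.065 0 -0.6" --pt "0.289 -0.04 -0.065 0 -0.6" --pt "0.289 -0.04 -0.055 0 -0.6"

```text
time: 31.75
eef_pos: [0.5288, -0.051, 0.099]
tcp_rot: [0.752, 0.659, 0.001, 0.001]
contact_force: [1.1, -0.2, -1.4]
opening: 0.374
finger_force: 30.4
```

Call:
send_rows --pt "0 0 0.015 0 -0.6" --pt "0 0 0.03 0 -0.6" --pt "0 0 0.03 0 -0.6" --pt "0 0 0.03 0 -0.6" --pt "0 0 0.03 0 -0.6"

```text
time: 32.25
eef_pos: [0.5283, -0.0527, 0.0683]
tcp_rot: [0.753, 0.658, 0.0, 0.0]
contact_force: [0.2, -1.0, -0.8]
opening: 0.376
finger_force: 30.4
```

```bash
python3 -c "
from h import *
goto((.5277,-.0515,.0605))"
```

```text
t 32.25 at [ 0.5283 -0.0527  0.0683] turn -0.10
(0.5277, -0.0515, 0.0605) -> [ 0.0011 -0.0008  0.0078]
```

Call:
send_rows --pt "0.0005 -0.0005 0.005 0 -0.6" --pt "0.0005 -0.0005 0.0075 0 -0.6" --pt "0.0005 -0.0005 0.0085 0 -0.6" --pt "0.0005 -0.0005 0.0085 0 -0.6"

```text
time: 32.65
eef_pos: [0.5285, -0.0518, 0.0624]
tcp_rot: [0.753, 0.658, 0.0, 0.001]
contact_force: [-4.0, -0.1, 9.5]
opening: 0.379
finger_force: 31.2
```

Call:
send_rows --pt "0 0 -0.001 0 -0.4" --pt "0 0 -0.001 0 0" --pt "0 0 -0.001 0 0.5" --pt "0 0 -0.001 0 1" --pt "0 0 -0.001 0 1" --pt "0 0 -0.03 0 1" --pt "0 0 -0.07 0 1" --pt "0 0 -0.1 0 1" --pt "0.004 0 -0.11 0 1" --pt "0.004 0 -0.11 0 1" --pt "0.004 0 -0.11 0 1" --pt "0.004 0 -0.11 0 1"

```text
time: 33.85
eef_pos: [0.5266, -0.047, 0.167]
tcp_rot: [0.753, 0.658, -0.001, -0.002]
contact_force: [-0.9, -0.0, -0.1]
opening: 1.002
finger_force: 0.0
```

Call:
send_rows --pt "0 0 0 0 1" --pt "0 0 0 0 1"

```text
time: 34.05
eef_pos: [0.5274, -0.0474, 0.1682]
tcp_rot: [0.753, 0.658, -0.001, -0.001]
contact_force: [-0.0, 0.3, 0.1]
opening: 1.001
finger_force: 0.0
```

```bash
python3 - <<'E'
from reg import *
s=ctrl.get_state(); b=ctrl.read_camera('wrist')[...,::-1].copy(); cv2.imwrite('pics/w12.png',b)
top=ctrl.read_camera('top')[...,::-1].copy(); cv2.imwrite('pics/t12.png',top)
s2=pickle.load(open('s2.pkl','rb')); a=cv2.imread('pics/w2.png'); print(s2['eef_pos'],s2['tcp_rot'],s['eef_pos'],s['tcp_rot'])
for n,bx in [('box',(234,106,276,166)),('spoon',(372,100,404,196)),('shTop',(298,216,354,268)),('shaker',(298,190,354,268)),('glass',(286,104,366,184))]:
    print(n,*reg(a,b,bx))
t0=cv2.imread('pics/top0.png')
for n,bx in [('shaker',(302,236,325,256)),('glass',(274,230,300,256)),('jar',(221,224,245,248)),('matchbox',(271,258,300,278)),('spoon',(262,214,316,234)),('red',(450,228,480,250)),('saucer rim',(150,220,197,268))]:
    print('top',n,*reg(t0,top,bx))
E
```

```text
[ 0.5276 -0.0473  0.1702] [ 0.7522  0.6589 -0.0002 -0.0006] [ 0.5274 -0.0474  0.1682] [ 0.753   0.6581 -0.0006 -0.001 ]
box [-0.4697  0.2292] 0.9872605458334649
spoon [ 0.291  -0.0663] 0.990151615198914
shTop [-2.9083 -3.4278] 0.9873197373055701
shaker [-2.9551 -3.3258] 0.98610185351463
glass [-4.5715 -1.5926] 0.6415893965112744
top shaker [15.6473 -8.9655] 0.5757605536278333
top glass [18.8092 -5.0755] 0.7622490190149853
top jar [0.0008 0.0541] 0.9981721874116551
top matchbox [ 3.7083 16.511 ] 0.5380140911601271
top spoon [-30.1989  17.3108] 0.4865268661958298
top red [-0.0256 -0.0913] 0.9983121132678292
top saucer rim [4.3491 1.4315] 0.2945328652858734
```

The shaker is about 2 to 3 mm off in registration. I move the arm clear and measure all items from the top camera.

Call:
send_rows --pt "-0.03 0 -0.02 0 1" --pt "-0.075 0.01 -0.04 0 1" --pt "-0.12 0.015 -0.05 0 1" --pt "-0.165 0.02 -0.05 0 1" --pt "-0.21 0.025 -0.05 0 1" --pt "-0.25 0.03 -0.05 0 1" --pt "-0.28 0.035 -0.05 0 1" --pt "-0.28 0.035 -0.05 0 1" --pt "-0.28 0.035 -0.05 0 1"

```text
time: 35.05
eef_pos: [0.5249, -0.3299, 0.219]
tcp_rot: [0.753, 0.658, 0.0, -0.001]
contact_force: [0.2, 0.6, 0.5]
opening: 1.0
finger_force: 0.0
```

```bash
cat > topchk.py <<'E'
from reg import *
top=ctrl.read_camera('top')[...,::-1].copy(); cv2.imwrite('pics/tchk.png',top)
sc=ctrl.read_camera('scene')[...,::-1].copy(); cv2.imwrite('pics/schk.png',sc)
t0=cv2.imread('pics/top0.png');s0=cv2.imread('pics/scene0.png')
for n,bx in [('shaker',(304,238,322,254)),('glass',(276,232,298,254)),('jar',(221,224,245,248)),('matchbox',(271,258,300,278)),('spoon',(262,214,316,234)),('red',(450,228,480,250))]:
    print('top',n,*reg(t0,top,bx))
for n,bx in [('shaker',(311,220,331,242)),('glass',(304,240,331,272)),('jar',(295,298,321,340)),('box',(334,262,358,292))]: print('scene',n,*reg(s0,sc,bx))
E
python3 topchk.py
```

```text
top shaker [-1.3471  0.7133] 0.9903891038193173
top glass [-0.4281  0.9427] 0.8767719296330004
top jar [-0.009   0.0485] 0.9981977328214896
top matchbox [-0.2562  0.0269] 0.9769647388657717
top spoon [ 0.0041 -0.0318] 0.9618943720903452
top red [-5.2324 -4.7296] 0.4811701479224899
scene shaker [0.6387 1.5845] 0.9886876503083645
scene glass [1.1767 0.7906] 0.9857073753259346
scene jar [-0.0066 -0.0475] 0.9944650118546139
scene box [0.1649 0.1192] 0.9715198937768782
```

Shaker off by about (-1.5, +3.1) mm and glass by (-2.2, +1.3) mm; jar, matchbox and spoon have not moved. I'll mend the shaker first, then the glass.

Call:
send_rows --pt "0.04 -0.005 0 0 1" --pt "0.085 -0.01 0 0 1" --pt "0.13 -0.016 0 0 1" --pt "0.175 -0.022 0 0 1" --pt "0.215 -0.027 0.02 0 1" --pt "0.25 -0.031 0.04 0 1" --pt "0.27 -0.035 0.05 0 1" --pt "0.276 -0.035 0.05 0 1" --pt "0.276 -0.035 0.05 0 1" --pt "0.276 -0.035 0.05 0 1" --pt "0.276 -0.035 0.07 0 1" --pt "0.276 -0.035 0.1 0 1"

```text
time: 36.35
eef_pos: [0.5304, -0.0535, 0.1227]
tcp_rot: [0.753, 0.658, 0.002, 0.004]
contact_force: [0.6, 0.2, 0.1]
opening: 1.004
finger_force: 0.0
```

Call:
send_rows --pt "0 0 0.03 0 1" --pt "0 0 0.05 0 1" --pt "0 0 0.059 0 1" --pt "0 0 0.059 0 1" --pt "0 0 0.059 0 0.4" --pt "0 0 0.059 0 -0.1" --pt "0 0 0.059 0 -0.4" --pt "0 0 0.059 0 -0.6" --pt "0 0 0.059 0 -0.6" --pt "0 0 0.059 0 -0.6" --pt "0 0 0.059 0 -0.6"

```text
time: 37.45
eef_pos: [0.5282, -0.0516, 0.0619]
tcp_rot: [0.753, 0.658, 0.0, 0.001]
contact_force: [-1.3, 0.0, 5.6]
opening: 0.379
finger_force: 29.8
```

Call:
send_rows --pt "0 0 -0.004 0 -0.6" --pt "0 0 -0.006 0 -0.6" --pt "-0.0015 0.001 -0.006 0 -0.6" --pt "-0.003 0.002 -0.006 0 -0.6" --pt "-0.003 0.002 -0.006 0 -0.6" --pt "-0.003 0.002 -0.003 0 -0.6" --pt "-0.003 0.002 -0.001 0 -0.6" --pt "-0.003 0.002 0.0 0 -0.6" --pt "-0.003 0.002 0.0 0 -0.6"

```text
time: 38.35
eef_pos: [0.5292, -0.0548, 0.062]
tcp_rot: [0.753, 0.658, -0.0, -0.0]
contact_force: [-3.4, 0.9, 6.6]
opening: 0.379
finger_force: 30.6
```

Call:
send_rows --pt "0 0 0 0 -0.35" --pt "0 0 0 0 -0.1" --pt "0 0 0 0 0.4" --pt "0 0 0 0 1" --pt "0 0 0 0 1" --pt "0 0 -0.03 0 1" --pt "0 0 -0.07 0 1" --pt "0 0 -0.11 0 1" --pt "0.03 -0.0015 -0.11 0 1" --pt "0.067 -0.003 -0.11 0 1" --pt "0.067 -0.003 -0.11 0 1" --pt "0.067 -0.003 -0.11 0 1"

```text
time: 39.55
eef_pos: [0.5349, 0.0127, 0.1704]
tcp_rot: [0.752, 0.659, -0.0, 0.0]
contact_force: [-0.2, -0.1, 0.2]
opening: 1.004
finger_force: 0.0
```

Call:
send_rows --pt "0 0 0 0 1" --pt "0 0 0 0 1"

```text
time: 39.75
eef_pos: [0.5349, 0.0113, 0.1702]
tcp_rot: [0.753, 0.658, -0.0, -0.0]
contact_force: [-0.3, 0.1, 0.1]
opening: 1.003
finger_force: 0.0
```

```bash
python3 -c "
from h import *
goto((.5348,.0118,.066))"
```

```text
t 39.75 at [0.5349 0.0113 0.1702] turn -0.10
(0.5348, 0.0118, 0.066) -> [ 0.0005 -0.0001  0.1042]
```

Call:
send_rows --pt "0 0 0.03 0 1" --pt "0 0 0.06 0 1" --pt "0 0 0.09 0 1" --pt "0 0 0.104 0 1" --pt "0 0 0.104 0 1" --pt "0 0 0.104 0 0.6" --pt "0 0 0.104 0 0.2" --pt "0 0 0.104 0 -0.2" --pt "0 0 0.104 0 -0.5" --pt "0 0 0.104 0 -0.5" --pt "0 0 0.104 0 -0.5"

```text
time: 40.85
eef_pos: [0.5364, 0.0119, 0.0687]
tcp_rot: [0.753, 0.658, 0.001, 0.001]
contact_force: [-2.1, -0.1, 6.5]
opening: 0.54
finger_force: 30.3
```

Call:
send_rows --pt "0 0 -0.004 0 -0.5" --pt "0 0 -0.006 0 -0.5" --pt "-0.0005 0.001 -0.006 0 -0.5" --pt "-0.001 0.0025 -0.006 0 -0.5" --pt "-0.001 0.0025 -0.006 0 -0.5" --pt "-0.001 0.0025 -0.003 0 -0.5" --pt "-0.001 0.0025 -0.001 0 -0.5" --pt "-0.001 0.0025 0.0 0 -0.5" --pt "-0.001 0.0025 0.0 0 -0.5"

```text
time: 41.75
eef_pos: [0.5378, 0.0108, 0.0687]
tcp_rot: [0.753, 0.658, -0.0, -0.0]
contact_force: [-4.7, 0.6, 11.4]
opening: 0.535
finger_force: 32.0
```

Release, rise, and move clear.

Call:
send_rows --pt "0 0 -0.001 0 -0.1" --pt "0 0 -0.001 0 0.1" --pt "0 0 -0.001 0 0.5" --pt "0 0 -0.001 0 1" --pt "0 0 -0.001 0 1" --pt "0 0 -0.03 0 1" --pt "0 0 -0.07 0 1" --pt "0 0 -0.11 0 1" --pt "-0.04 0 -0.13 0 1" --pt "-0.085 0.01 -0.15 0 1" --pt "-0.13 0.02 -0.15 0 1" --pt "-0.175 0.025 -0.15 0 1"

```text
time: 42.95
eef_pos: [0.5394, -0.1679, 0.2177]
tcp_rot: [0.753, 0.658, 0.001, 0.001]
contact_force: [0.1, -0.6, 0.3]
opening: 1.005
finger_force: 0.0
```

Call:
send_rows --pt "-0.05 0.005 0 0 1" --pt "-0.1 0.01 0 0 1" --pt "-0.15 0.015 0 0 1" --pt "-0.18 0.02 0 0 1" --pt "-0.18 0.02 0 0 1" --pt "-0.18 0.02 0 0 1"

```text
time: 43.55
eef_pos: [0.5341, -0.3473, 0.2157]
tcp_rot: [0.753, 0.658, 0.0, -0.001]
contact_force: [0.4, 0.3, -0.1]
opening: 1.005
finger_force: 0.0
```

```bash
python3 topchk.py
```

```text
top shaker [-0.0516  0.273 ] 0.9921017963161786
top glass [-0.076   0.4358] 0.8885726031708402
top jar [-0.025  0.038] 0.9982376440805888
top matchbox [-0.24    0.0035] 0.9789289476108589
top spoon [-0.0236 -0.002 ] 0.962020506235741
top red [-12.4347  14.3417] 0.618615067978767
scene shaker [0.1461 0.2581] 0.9919510926622848
scene glass [0.5652 0.4436] 0.9915847633485801
scene jar [-0.0121 -0.0478] 0.9945066521372925
scene box [0.1482 0.0962] 0.9711566557964673
```

Everything is back within about 1 mm, so I hand in.

```bash
python3 -c "
from plant import ctrl
print(ctrl.sign_off())"
```

```text
the job is handed in; nothing more can be done
None
```

The divider stands upright in the middle of the saucer, and the shaker and tea glass are back on the rack within about 1 mm of where they stood. The jar, matchbox and teaspoon did not move, and I handed the job in at about 44 s.

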